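# Clear the bridge clamp and hold it open

### The job

In the violin maker's shop, take the finished cello bridge off the cork bed of the spring clamp and drop it into the slatted wooden crate. Then press the clamp's wooden paddle about 25 mm down, until its face is level with the tops of the two small posts beside it, so that the nose stands open for the next bridge, and finish while still holding it there. Leave the tin, the jar, the offcut and the screwdriver where they are.

Things in the scene. Friction and masses are not known exactly. Their poses are not given: they have to be found in the camera images.
- clamp: Spring hold-down clamp, fixed: plywood board 300 (its x) x 100 x 20 mm. Origin: centre of the board's underside. Along its x: paddle centre at -120 mm; two steel cheeks at -30 mm, y = +-28 mm, tops 68 mm above the bench, with the pivot pin at 55 mm; nose at +30 mm; cork bed at 47 to 147 mm.
- bed (a point): Centre of the cork bed's top, 23 mm above the bench, 97 mm from the board's centre along the clamp's +x; the bed measures 100 x 96 mm.
- post (a point): Top of one of the two thin steel posts (7 mm thick) that stand beside the paddle, 49.5 mm above the bench, at clamp x = -120 mm, y = +40 mm; the other is at y = -40 mm.
- paddle (a joint): Angle of the clamp's rocker about its pivot pin, rad: 0 at rest (nose down), growing as the paddle is pressed, stop at 0.45; 0.28 is level with the post tops. A spring always pushes it back to 0: about 5 N at the paddle's centre to begin, 12 N when 25 mm down (2.25 N m/rad, preload 0.45 N m).
- paddle_face (a point): Centre of the upper face of the paddle, a wooden plate 58 (along clamp x) x 56 x 6 mm on the rocker's -x end, 90 mm level distance from the pivot. 75 mm above the bench at rest, 49.5 mm level with the posts, 34 mm at the stop. At rest the face slopes 0.22 rad, outer end higher; pressed to the posts it is nearly level.
- nose (a point): Underside of the round rubber nose (22 mm across) on the +x end of the rocker; it rests on the board and rises about 17 mm when the paddle is level with the posts.
- bridge: Finished cello bridge, maple, lying flat on the cork bed, 14 mm thick, 40 g. Origin: centre of its underside. Crown towards its +x (32 mm), two feet towards -x (-33 mm). Feet 72 mm wide along y (x = -33 to -23 mm), shoulders 64 mm (x = 15 to 25 mm); between them two straight legs, 40 mm over their outsides along y: grip there, at x = -4 mm.
- crate: Slatted open wooden crate, fixed, 180 (its x) x 140 (its y) x 70 mm tall, walls 6 mm, floor 6 mm. Origin: centre of its underside. To the left or the right of the clamp.
- tin: Open round steel tin, 90 mm across the rim, 90 mm tall, on the other side of the clamp from the crate; leave it. Origin: centre of its underside.
- jar: Small amber glass jar with a steel cap, 52 mm across, 65 mm tall; leave it. Origin: centre of its underside.
- offcut: Dark wood offcut 70 x 45 x 25 mm; leave it. Origin: centre of its underside.
- driver: Screwdriver with a wooden handle, 160 mm long, lying to the left, farther out than the clamp; leave it. Origin: under its middle.
Things that resemble listed ones, but are neither listed nor needed, are in the scene too. There is more than one size of the crate; the one meant has the size given above.

How it is judged:
By the outcome, as a careful person would: the job done as asked, in the order asked, and still so for the second after the job is handed in, while the arm keeps its last pose, push and grip.
It also fails if it takes over 48 s, if anything falls off the work surface, if the arm or the gripper's body presses on something with over 40 N, if the wrist force passes 120 N, or if a joint passes its speed limit or range.

### The arm

A 7-joint arm with a two-finger parallel gripper is mounted at the origin on the work surface. World frame = base frame: x ahead of the robot, y to its left, z up, the work surface at z = 0. Lengths are in m, angles in rad, forces in N, time in s.
With the tool pointing down it reaches from about 0.4 to 0.9 m from the base axis. Payload 5.6 kg.
Tool frame: the origin (TCP) lies at the very end of the fingers, on their centre line; the grasp point (between the pads) lies 19 mm behind it; x points along the fingers, z is the direction in which the jaws open and shut, and the axes are right-handed (so a half turn about x gives the same grasp; the last joint's range is limited). The gripper opens to 92 mm and grips with 3 to 60 N. Pads are 20 mm wide; open, the fingers measure 128 mm over their backs; the gripper's body (75 mm by 189 mm) begins 69 mm behind the grasp point.
Start: joints at [1.254, 0.468, -0.012, 1.603, 0.006, 1.071, -0.056], TCP at [0.176, -0.626, 0.215] pointing down, gripper open.
Joint ranges: [-2.53, 2.53], [-0.31, 2.02], [-1.57, 1.55], [0.28, 2.44], [-1.29, 4.43], [0.15, 1.84], [-2.92, 2.92]. Speed limits (rad/s): [2.57, 2.57, 3.14, 3.14, 3.14, 3.14, 3.14].

### API

Orientations are given as a unit quaternion [x, y, z, w].
In Python, from bench import bot, capture, calibration gives the robot as it stands. The module is installed in compiled form; this text tells all that it offers.
- The arm moves only by the tool jog_arm, never from a script. Its argument "commands" is a list of rows, each a list of 5 numbers: the shift along the tool's x, y, z in cm, then the turn about the tool's x in degrees, then the opening in per cent of the stroke, from 0 (shut) to 100 (fully open). A call has exactly 8 rows; each row shifts and turns the commanded pose from where the row before left it, along the tool's axes as they then stand; what a row does not reach is not made up. A row lasts 1/12 s, in which the tool goes at most 41.7 mm and 7.16 degrees, less where a joint would pass 70% of its speed; a pose out of reach is approached as far as the arm can. A call is refused whole if a number of a shift passes 4.17 or a number of a turn 7.16, either way. A call with a gripper value outside its range is refused whole. The fingers move at their own pace and stop on an object; the grip force is fixed at half the most. Time passes only in rows, so rows that do not move let the fingers close, or fill a call up. It gives the time, the measured TCP pose, the force and the opening at its end, in the units of the state.
- bot.sense(): the state, without advancing time (a new reading comes with each control period).
- capture(name): name is "scene" or "top" or "wrist"; returns the picture (420x560x3 uint8, blue, green, red); there is no depth.
- calibration(name): a dict with "camera_matrix" (3x3 intrinsics, pixels), "camera_from_world" (4x4, takes a point from world to camera coordinates). Camera axes: x right, y down, z forward; pixel columns grow to the right and rows downward; lengths in m; the calibration is good to about 2 mm. A picture is of the moment at which its call begins: read the wrist's pose just before it. calibration takes no time and is no camera call; for the wrist camera it gives the pose at the moment of the call.
- bot.close_job(): hands the job in, once; it reports no verdict.
The state is a dict: "time": time; "joint_positions": joint angles; "joint_vel": joint speeds; "effort": joint torques, N m; "tool_pos": TCP position; "ee_rot": TCP orientation; "wrist_force": force on the tool from outside, world axes, zero at the start; "wrist_torque": the same for the moment, N m; "opening": opening from 0.0 (shut) to 1.0 (fully open).
Only numpy, scipy, OpenCV 4.12 (cv2) and the standard library are available. Lean on these libraries where they do the work, as an engineer would, in place of code of your own. Each camera call takes 0.05 s, during which the arm holds its last target.

## Working session

There is one attempt and no reset: what is moved stays moved. The work goes in short steps, Python scripts to look and compute and a tool call to move; the robot and the scene stay as the last step left them, time stands still between calls to the robot, and variables do not carry over. Pictures are saved under pics/ and viewed, and the job is handed in when it is done.

Besides the shell and the picture viewer there is one more tool, called after "Call:" as name(argument=value, ...), one argument or row to a line, values as JSON. jog_arm: Moves the arm, as the interface text tells. Its arguments: {"type":"object","properties":{"commands":{"type":"array","items":{"type":"array","items":{"type":"number"}}}},"required":["commands"]}

```bash
mkdir -p pics; python3 - <<'E'
from bench import bot,capture,calibration
import cv2,numpy as np
np.set_printoptions(precision=4,suppress=True)
s=bot.sense();print({k:np.round(v,3) for k,v in s.items()})
for n in("scene","top"):
    cv2.imwrite(f"pics/{n}0.png",capture(n)); c=calibration(n);print(n,c["camera_matrix"],c["camera_from_world"])
E
```

```text
{'time': np.float64(0.0), 'joint_positions': array([ 1.254,  0.468, -0.012,  1.604,  0.006,  1.071, -0.056]), 'joint_vel': array([ 0.001, -0.001,  0.001,  0.   ,  0.001, -0.001,  0.001]), 'effort': array([  0.   , -52.058,  -0.013, -24.375,  -0.057,   0.017,   0.   ]), 'tool_pos': array([ 0.176, -0.625,  0.214]), 'ee_rot': array([ 0.427,  0.564, -0.427,  0.563]), 'wrist_force': array([ 0.343,  0.787, -0.269]), 'wrist_torque': array([ 0.025,  0.032, -0.018]), 'opening': np.float64(0.997)}
scene [[460.8172   0.     283.5278]
 [  0.     460.8172 217.7613]
 [  0.       0.       1.    ]] [[ 0.592   0.8059 -0.0055 -0.2   ]
 [ 0.644  -0.4772 -0.598  -0.3012]
 [-0.4845  0.3504 -0.8015  1.8   ]
 [ 0.      0.      0.      1.    ]]
top [[500.5218   0.     290.1026]
 [  0.     500.5218 206.343 ]
 [  0.       0.       1.    ]] [[-0.0061 -1.      0.     -0.0929]
 [-0.9952  0.0061 -0.0979  0.4667]
 [ 0.0979 -0.0006 -0.9952  1.4059]
 [ 0.      0.      0.      1.    ]]
```

View pics/scene0.png

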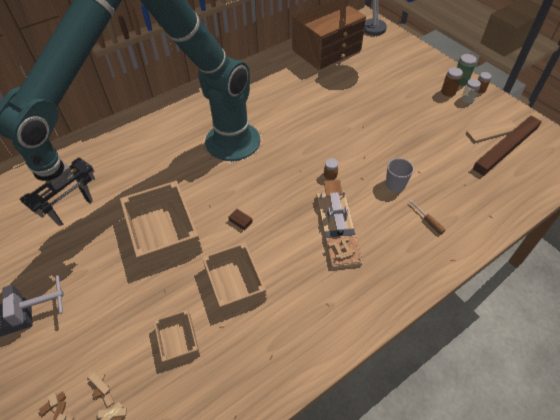

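View pics/top0.png

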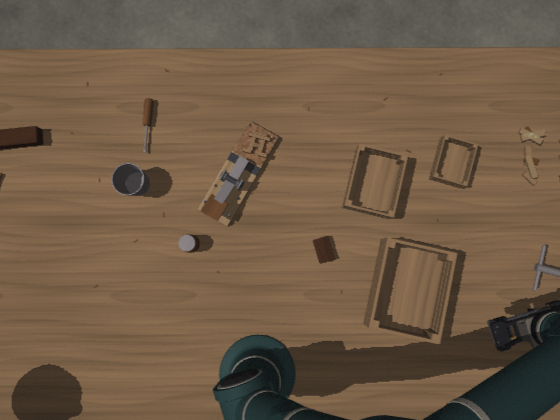

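Top view: clamp at about (240,175), bridge at (258,142), and three crates at (377,182), (455,162) and (417,288). The tin is at (128,180), the jar at (188,243), the offcut at (324,249) and the screwdriver at (147,125). Next I'll zoom in for measurements.

```bash
cat > h.py <<'E'
import numpy as np,cv2
from bench import bot,capture,calibration
np.set_printoptions(precision=4,suppress=True)
def ray(cal,uv,z):
    K=cal["camera_matrix"];T=cal["camera_from_world"];R=T[:3,:3];t=T[:3,3]
    d=R.T@np.linalg.inv(K)@np.array([uv[0],uv[1],1.]);c=-R.T@t
    return c+d*(z-c[2])/d[2]
def proj(cal,p):
    K=cal["camera_matrix"];T=cal["camera_from_world"]
    q=K@(T[:3,:3]@np.asarray(p,float)+T[:3,3]);return q[:2]/q[2]
E
python3 - <<'E'
from h import *
im=cv2.imread("pics/top0.png")
a=cv2.resize(im[110:240,190:290],None,fx=4.6,fy=4.6,interpolation=cv2.INTER_CUBIC)
cv2.imwrite("pics/cropclamp.png",a)
b=cv2.resize(im[130:350,330:490],None,fx=2.7,fy=2.7,interpolation=cv2.INTER_CUBIC)
cv2.imwrite("pics/cropcrates.png",b)
E
```

```text
(no output)
```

View pics/cropclamp.png

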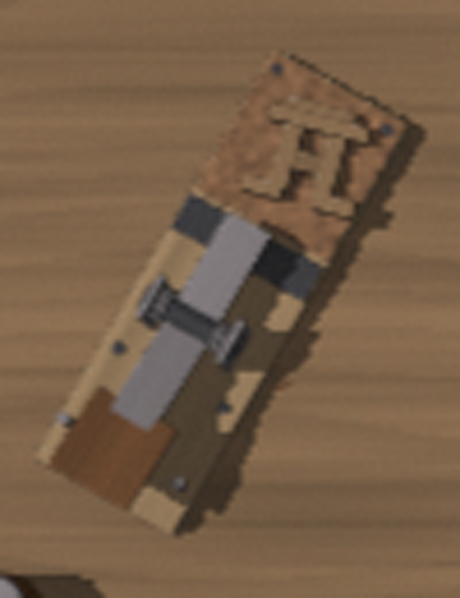

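View pics/cropcrates.png

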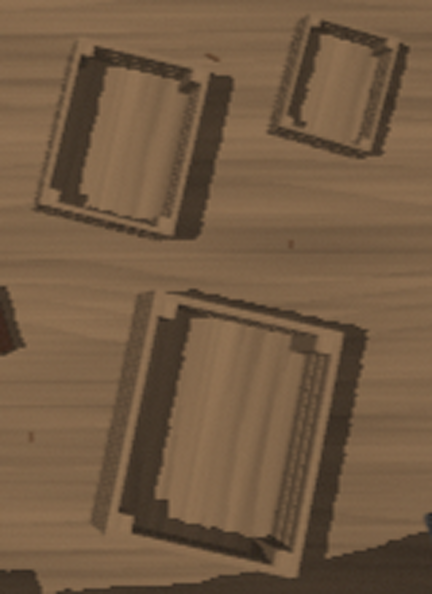

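```bash
python3 - <<'E'
from h import *
c=calibration("top")
def up(pts,s,o,z): return np.array([ray(c,((x+.5)/s-.5+o[0],(y+.5)/s-.5+o[1]),z) for x,y in pts])
for nm,pts,z in (("A",[(80,42),(213,75),(178,238),(38,208)],.07),("B",[(308,18),(403,45),(378,155),(272,130)],.05),("C",[(155,292),(340,330),(298,575),(122,530)],.1),("C.07",[(155,292),(340,330),(298,575),(122,530)],.07)):
    w=up(pts,2.7,(330,130),z);print(nm,w.mean(0),[round(np.linalg.norm(w[i]-w[(i+1)%4]),3) for i in range(4)])
    d=w[0]-w[3]+w[1]-w[2];print(np.arctan2(d[1],d[0]))
w=up([(282,52),(410,118),(178,535),(40,460)],4.6,(190,110),.021)
d=w[0]-w[3]+w[1]-w[2];th=np.arctan2(d[1],d[0])
print("clamp",w.mean(0),[round(np.linalg.norm(w[i]-w[(i+1)%4]),3) for i in range(4)],th)
ex=np.array([np.cos(th),np.sin(th)]);ey=np.array([-ex[1],ex[0]]);o=w.mean(0)[:2]
# posts, bolt, bridge features
for nm,p,z in(("post1",(66,419),.0495),("post2",(181,484),.0495),("cheekL",(155,285),.068),("cheekR",(232,335),.068)):
    q=up([p],4.6,(190,110),z)[0][:2];print(nm,q,(q-o)@ex,(q-o)@ey)
B=up([(275,103),(370,138),(352,215),(245,190)],4.6,(190,110),.037)
print(B)
E
```

```text
A [ 0.5289 -0.3367  0.07  ] [np.float64(0.141), np.float64(0.173), np.float64(0.146), np.float64(0.178)]
-0.24985164763210224
B [ 0.587  -0.5644  0.05  ] [np.float64(0.103), np.float64(0.12), np.float64(0.113), np.float64(0.126)]
-0.30070437497169933
C [ 0.2353 -0.4246  0.1   ] [np.float64(0.186), np.float64(0.243), np.float64(0.176), np.float64(0.235)]
-0.18555315238437564
C.07 [ 0.2333 -0.432   0.07  ] [np.float64(0.191), np.float64(0.248), np.float64(0.18), np.float64(0.24)]
-0.18555315238437592
clamp [0.565  0.0499 0.021 ] [np.float64(0.091), np.float64(0.299), np.float64(0.098), np.float64(0.298)] -0.5151288789052607
post1 [0.4809 0.1457] -0.1204135098273007 0.04194960389130922
post2 [0.4407 0.0754] -0.12072622466908031 -0.039056855711710324
cheekL [0.56   0.0896] -0.023839095845327125 0.03208899499499965
cheekR [0.5292 0.0429] -0.027657796682694677 -0.023735441712263324
[[ 0.6797  0.0197  0.037 ]
 [ 0.6571 -0.0395  0.037 ]
 [ 0.6085 -0.0282  0.037 ]
 [ 0.6247  0.0382  0.037 ]]
```

Measurements against the description:
- **Crates:** A at (377,182) measures 0.18 x 0.14, so it is the one meant. B is about 0.12 x 0.11 and C about 0.24 x 0.18, so both are rejected. A's centre is (0.529,-0.337).
- **Clamp:** the origin is (0.565,0.051), yaw -0.515, and the posts fall where they should.
- **Bridge:** the only candidate on the bed is at (258,142). The scraps at (530,140) are not on the clamp.

Now I'll work out the approach.

```bash
cat >> h.py <<'E'
from scipy.spatial.transform import Rotation as Ro
def plan(target,yaw_jaw=None,s=None):
    """tool-frame shift cm (before turn) and turn about tool x in deg to bring tool z (jaw axis) to world yaw (mod pi)"""
    s=s or bot.sense();R=Ro.from_quat(s["ee_rot"]).as_matrix();p=s["tool_pos"]
    d=R.T@(np.array(target)-p)*100
    out=[d]
    if yaw_jaw is not None:
        v=np.array([np.cos(yaw_jaw),np.sin(yaw_jaw),0]);t=R.T@v
        a=np.arctan2(-t[1],t[2]);a=(a+np.pi/2)%np.pi-np.pi/2
        out.append(np.degrees(a))
    return out
E
python3 - <<'E'
from h import *
s=bot.sense();R=Ro.from_quat(s["ee_rot"]).as_matrix();print(R,s["tool_pos"])
c=calibration("wrist");T=c["camera_from_world"];print(c["camera_matrix"],-T[:3,:3].T@T[:3,3],T[:3,:3])
print(plan([.636,.0,.20],-.3+np.pi/2))
E
```

```text
[[-0.0006  0.9628  0.2703]
 [ 0.0015  0.2703 -0.9628]
 [-1.     -0.0001 -0.0016]] [ 0.1755 -0.6253  0.2137]
[[362.0494   0.     275.2678]
 [  0.     362.0494 209.1126]
 [  0.       0.       1.    ]] [ 0.2507 -0.6042  0.3817] [[ 0.2709 -0.9626 -0.0006]
 [-0.9259 -0.2607  0.2732]
 [-0.2632 -0.0734 -0.962 ]]
[array([  1.4396,  61.2358, -47.7529]), np.float64(32.87322600468569)]
```

Call:
jog_arm(
  commands=[
    [0, 2.55, -1.99, 0, 100],
    [0, 2.55, -1.99, 0, 100],
    [0, 2.55, -1.99, 0, 100],
    [0, 2.55, -1.99, 0, 100],
    [0, 2.55, -1.99, 0, 100],
    [0, 2.55, -1.99, 0, 100],
    [0, 2.55, -1.99, 0, 100],
    [0, 2.55, -1.99, 0, 100],
  ],
)

```text
time: 0.77
tool_pos: [0.3296, -0.4158, 0.2143]
ee_rot: [0.427, 0.564, -0.427, 0.563]
wrist_force: [-0.0, -0.4, 0.7]
opening: 0.998
```

Call:
jog_arm(
  commands=[
    [0, 2.55, -1.99, 0, 100],
    [0, 2.55, -1.99, 0, 100],
    [0, 2.55, -1.99, 0, 100],
    [0, 2.55, -1.99, 0, 100],
    [0, 2.55, -1.99, 0, 100],
    [0, 2.55, -1.99, 0, 100],
    [0, 2.55, -1.99, 0, 100],
    [0, 2.55, -1.99, 0, 100],
  ],
)

```text
time: 1.43
tool_pos: [0.4829, -0.2075, 0.2144]
ee_rot: [0.427, 0.564, -0.427, 0.563]
wrist_force: [0.6, -0.7, 0.5]
opening: 1.001
```

Call:
jog_arm(
  commands=[
    [0, 2.55, -1.99, 4, 100],
    [0, 2.55, -1.99, 0, 100],
    [0, 2.55, -1.99, 0, 100],
    [0, 2.55, -1.99, 0, 100],
    [0, 2.55, -1.99, 0, 100],
    [0, 2.55, -1.99, 0, 100],
    [0, 2.55, -1.99, 0, 100],
    [0, 2.55, -1.99, 0, 100],
  ],
)

```text
time: 2.1
tool_pos: [0.6488, -0.0092, 0.214]
ee_rot: [0.446, 0.549, -0.447, 0.548]
wrist_force: [0.4, -0.5, -0.7]
opening: 0.997
```

Call:
jog_arm(
  commands=[
    [0, 0, 0, 6, 100],
    [0, 0, 0, 6, 100],
    [0, 0, 0, 6, 100],
    [0, 0, 0, 6, 100],
    [0, 0, 0, 5, 100],
    [0, 0, 0, 0, 100],
    [0, 0, 0, 0, 100],
    [0, 0, 0, 0, 100],
  ],
)

```text
time: 2.77
tool_pos: [0.6481, -0.0102, 0.2143]
ee_rot: [-0.569, -0.42, 0.569, -0.42]
wrist_force: [0.4, -0.3, -0.5]
opening: 0.997
```

```bash
python3 - <<'E'
from h import *
s=bot.sense();print(s["time"],s["tool_pos"],s["joint_positions"],s["wrist_force"])
c=calibration("wrist");np.savez("w1.npz",**c)
im=capture("wrist");cv2.imwrite("pics/w1.png",im)
E
```

```text
2.7667 [ 0.6481 -0.0102  0.2143] [ 0.1107  0.4778 -0.202   1.597   0.1048  1.078  -1.9897] [ 0.3729 -0.3065 -0.4733]
```

View pics/w1.png

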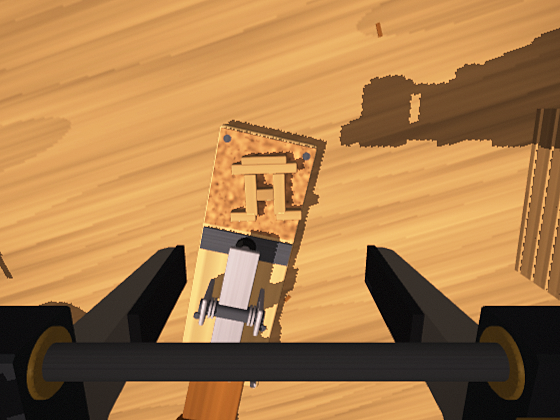

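The wrist view shows the bridge at about (265,188), with its crown up (away from the nose) and its feet at (232..302,216). I'll crop in closer and measure.

```bash
python3 - <<'E'
import cv2
im=cv2.imread("pics/w1.png")
cv2.imwrite("pics/w1c.png",cv2.resize(im[115:245,195:335],None,fx=4.5,fy=4.5,interpolation=cv2.INTER_CUBIC))
E
```

```text
(no output)
```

View pics/w1c.png

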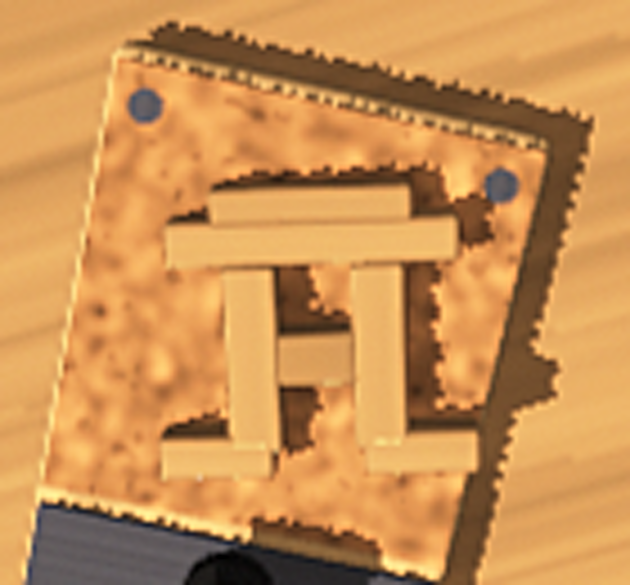

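```bash
python3 - <<'E'
from h import *
c=dict(np.load("w1.npz"))
I=[(168,225),(457,217),(457,257),(166,268),(225,270),(403,265),(233,440),(407,433),(163,438),(477,430)]
M=np.array([(25,32),(25,-32),(15,-32),(15,32),(15,20),(15,-20),(-23,20),(-23,-20),(-23,36),(-23,-36)])/1000.
W=np.array([ray(c,((x+.5)/4.5-.5+195,(y+.5)/4.5-.5+115),.037)[:2] for x,y in I])
mc=M.mean(0);wc=W.mean(0);H=(M-mc).T@(W-wc)
th=np.arctan2(H[0,1]-H[1,0],H[0,0]+H[1,1]);R=np.array([[np.cos(th),-np.sin(th)],[np.sin(th),np.cos(th)]])
t=wc-R@mc;print("bridge",t,th);print(1000*(W-(M@R.T+t)))
g=R@np.array([-.004,0])+t;print("grip",g)
# clamp check: bed far corners
for p,z in(((120,50),.023),((548,140),.023),((40,490),.023)):
    q=ray(c,((p[0]+.5)/4.5-.5+195,(p[1]+.5)/4.5-.5+115),z)[:2]
    a=-.515;e=np.array([np.cos(a),np.sin(a)]);d=q-[.565,.0505];print("bed corner",q,d@e,d@np.array([-e[1],e[0]]))
print(plan([g[0],g[1],.028],th+np.pi/2))
s=bot.sense();print(Ro.from_quat(s["ee_rot"]).as_matrix())
E
```

```text
bridge [ 0.6516 -0.0003] -0.26856750306948934
[[-0.705  -1.3139]
 [-0.2288  1.1391]
 [ 1.1671  0.8885]
 [ 0.3042 -0.5381]
 [-0.6548 -0.9157]
 [-0.2653  0.8611]
 [-0.5871 -0.6425]
 [ 0.2278  0.7454]
 [ 0.164  -1.451 ]
 [ 0.578   1.2271]]
grip [0.6477 0.0008]
bed corner [0.7207 0.0224] 0.1493284330487022 0.05222496742248608
bed corner [ 0.675  -0.0605] 0.1504243275342925 -0.04240851638931921
bed corner [0.6323 0.0733] 0.04728801778592514 0.05299955448267352
[array([18.6362, -0.3576, -1.0504]), np.float64(-1.8230630872315348)]
[[-0.0004  0.9552 -0.2959]
 [ 0.0001 -0.2959 -0.9552]
 [-1.     -0.0004  0.0001]]
```

Call:
jog_arm(
  commands=[
    [2, -0.1, -0.4, -1.8, 100],
    [2, -0.1, -0.3, 0, 100],
    [2, -0.1, -0.3, 0, 100],
    [2, 0, 0, 0, 100],
    [2, 0, 0, 0, 100],
    [2, 0, 0, 0, 100],
    [0, 0, 0, 0, 100],
    [0, 0, 0, 0, 100],
  ],
)

```text
time: 3.48
tool_pos: [0.6474, -0.0, 0.0937]
ee_rot: [-0.562, -0.429, 0.563, -0.428]
wrist_force: [-0.2, 0.4, -0.6]
opening: 0.999
```

```bash
python3 - <<'E'
from h import *
s=bot.sense();print(s["time"],s["tool_pos"],s["wrist_force"])
c=calibration("wrist");np.savez("w2.npz",**c)
im=capture("wrist");cv2.imwrite("pics/w2.png",im)
E
```

```text
3.4833 [ 0.6474 -0.      0.0937] [-0.2204  0.4299 -0.5614]
```

View pics/w2.png

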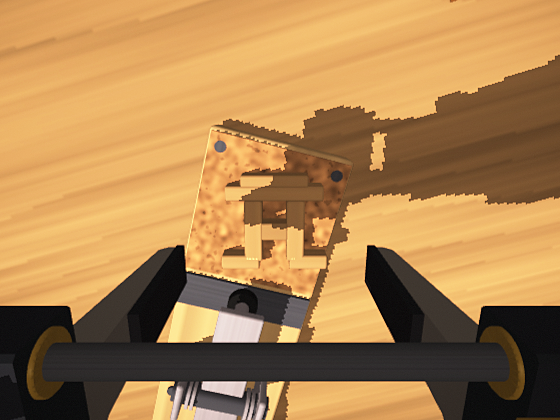

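The fingers at columns 186 and 367 straddle the bridge, whose centre is near column 275 (legs at 244..305, rows 200..255). Refit.

```bash
python3 - <<'E'
from h import *
im=cv2.imread("pics/w2.png")
cv2.imwrite("pics/w2c.png",cv2.resize(im[165:275,215:335],None,fx=5,fy=5,interpolation=cv2.INTER_CUBIC))
E
```

```text
(no output)
```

View pics/w2c.png

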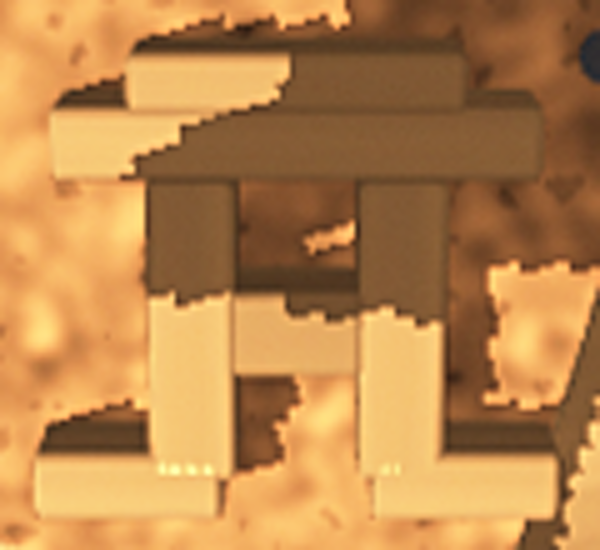

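```bash
python3 - <<'E'
from h import *
c=dict(np.load("w2.npz"))
I=[(52,108),(542,108),(542,180),(52,180),(148,182),(447,182),(148,455),(443,455),(36,456),(558,456)]
M=np.array([(25,32),(25,-32),(15,-32),(15,32),(15,20),(15,-20),(-23,20),(-23,-20),(-23,36),(-23,-36)])/1000.
W=np.array([ray(c,((x+.5)/5-.5+215,(y+.5)/5-.5+165),.037)[:2] for x,y in I])
mc=M.mean(0);wc=W.mean(0);H=(M-mc).T@(W-wc)
th=np.arctan2(H[0,1]-H[1,0],H[0,0]+H[1,1]);R=np.array([[np.cos(th),-np.sin(th)],[np.sin(th),np.cos(th)]])
t=wc-R@mc;print("bridge",t,th);print(1000*(W-(M@R.T+t)))
g=R@np.array([-.004,0])+t;print("grip",g)
for uv in((212,127),(350,163),(187,272),(312,299)):
    q=ray(c,uv,.023)[:2]
    a=-.515;e=np.array([np.cos(a),np.sin(a)]);d=q-[.565,.0505];print("bed corner",d@e,d@np.array([-e[1],e[0]]))
print(plan([g[0],g[1],.027],th+np.pi/2))
E
```

```text
bridge [0.652 0.   ] -0.2711402835528514
[[-0.6435 -0.8288]
 [-0.0557  0.9915]
 [ 0.4014  0.4948]
 [ 0.0036 -0.6505]
 [-0.3154 -0.8654]
 [ 0.1776  0.7342]
 [ 0.1197 -0.1218]
 [ 0.2904  0.3431]
 [-0.302  -1.0422]
 [ 0.3238  0.945 ]]
grip [0.6482 0.0011]
bed corner 0.149597603737128 0.05229461906349012
bed corner 0.14893002622026302 -0.04078499386082473
bed corner 0.04500294233392444 0.049726804466579844
bed corner 0.04584597776488795 -0.04358618730103179
[array([ 6.8077, -0.0594, -0.0889]), np.float64(0.04630449589708716)]
```

Call:
jog_arm(
  commands=[
    [1.5, -0.05, -0.1, 0, 100],
    [1.5, 0, 0, 0, 100],
    [1.5, 0, 0, 0, 100],
    [1.0, 0, 0, 0, 100],
    [0.7, 0, 0, 0, 100],
    [0.4, 0, 0, 0, 100],
    [0, 0, 0, 0, 100],
    [0, 0, 0, 0, 100],
  ],
)

```text
time: 4.2
tool_pos: [0.6484, 0.0012, 0.0292]
ee_rot: [0.563, 0.428, -0.563, 0.428]
wrist_force: [0.8, -0.5, -0.9]
opening: 1.001
```

Call:
jog_arm(
  commands=[
    [0.1, 0, 0, 0, 80],
    [0, 0, 0, 0, 60],
    [0, 0, 0, 0, 40],
    [0, 0, 0, 0, 20],
    [0, 0, 0, 0, 0],
    [0, 0, 0, 0, 0],
    [0, 0, 0, 0, 0],
    [0, 0, 0, 0, 0],
  ],
)

```text
time: 4.87
tool_pos: [0.6479, 0.0012, 0.0276]
ee_rot: [-0.563, -0.428, 0.563, -0.428]
wrist_force: [1.0, 0.3, -0.8]
opening: 0.44
```

Call:
jog_arm(
  commands=[
    [0, 0, 0, 0, 0],
    [-0.5, 0, 0, 0, 0],
    [-1, 0, 0, 0, 0],
    [-2, 0, 0, 0, 0],
    [-2.5, 0, 0, 0, 0],
    [-3, 0, 0, 0, 0],
    [-3, 0, 0, 0, 0],
    [-3, 0, 0, 0, 0],
  ],
)

```text
time: 5.53
tool_pos: [0.6478, 0.0012, 0.18]
ee_rot: [0.563, 0.428, -0.563, 0.428]
wrist_force: [0.7, -0.0, -0.8]
opening: 0.432
```

```bash
python3 - <<'E'
from h import *
s=bot.sense();print(s["time"],s["tool_pos"],s["wrist_force"],s["opening"],s["joint_positions"])
im=capture("wrist");cv2.imwrite("pics/w3.png",im)
print(plan([.529,-.337,.17],np.pi/2-.25))
print(plan([.531,-.335,.17],-.25))
print(Ro.from_quat(s["ee_rot"]).as_matrix())
E
```

```text
5.5333 [0.6478 0.0012 0.18  ] [ 0.6852 -0.045  -0.7952] 0.43194740706025064 [ 0.0971  0.5109 -0.2078  1.6295  0.1192  1.0129 -1.9896]
[array([ 1.5515, -2.7787, 35.9084]), np.float64(-1.1917979265417182)]
[array([ 1.5539, -2.6395, 35.6622]), np.float64(88.81014979931794)]
[[ 0.0006  0.9636 -0.2675]
 [ 0.     -0.2675 -0.9636]
 [-1.      0.0006 -0.0002]]
```

View pics/w3.png

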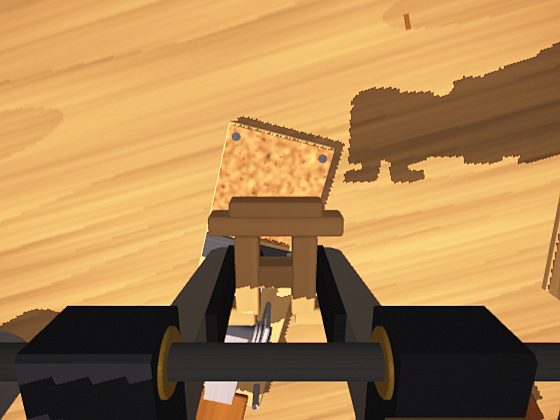

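The bridge is held flat at the legs (235..317, 240..310), with its crown facing the camera. Now I'll carry it to crate A.

Call:
jog_arm(
  commands=[
    [0, -0.1, 1.5, -1.2, 0],
    [0, -0.2, 2.5, 0, 0],
    [0, -0.25, 3, 0, 0],
    [0, -0.25, 3, 0, 0],
    [0, -0.25, 3, 0, 0],
    [0, -0.25, 3, 0, 0],
    [0, -0.25, 3, 0, 0],
    [0, -0.25, 3, 0, 0],
  ],
)

```text
time: 6.25
tool_pos: [0.5753, -0.2088, 0.1785]
ee_rot: [0.559, 0.433, -0.558, 0.434]
wrist_force: [0.8, -0.3, 0.2]
opening: 0.432
```

Call:
jog_arm(
  commands=[
    [0, -0.2, 3, 0, 0],
    [0, -0.2, 3, 0, 0],
    [0, -0.2, 3, 0, 0],
    [0, -0.15, 2.5, 0, 0],
    [0, 0, 1.5, 0, 0],
    [0, 0, 0.5, 0, 0],
    [0, 0, 0, 0, 0],
    [0, 0, 0, 0, 0],
  ],
)

```text
time: 6.92
tool_pos: [0.536, -0.3346, 0.1777]
ee_rot: [0.558, 0.434, -0.558, 0.434]
wrist_force: [-0.2, -0.6, -0.9]
opening: 0.431
```

```bash
python3 - <<'E'
from h import *
s=bot.sense();print(s["time"],s["tool_pos"],s["wrist_force"],s["opening"])
c=calibration("wrist");np.savez("w4.npz",**c)
im=capture("wrist");cv2.imwrite("pics/w4.png",im)
print(plan([.529,-.337,.04],np.pi/2-.25,s))
E
```

```text
6.9167 [ 0.536  -0.3346  0.1777] [-0.2115 -0.6049 -0.9212] 0.4314616957916958
[array([13.7713, -0.6248,  0.4179]), np.float64(0.10407330099758572)]
```

View pics/w4.png

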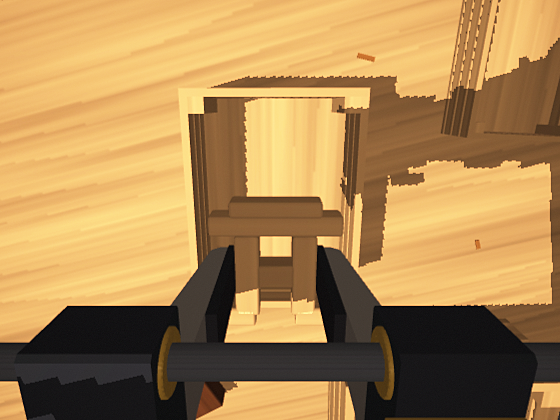

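```bash
python3 - <<'E'
from h import *
c=dict(np.load("w4.npz"))
a=ray(c,(179,88),.07);b=ray(c,(370,88),.07);d=a-b;print(a,b,np.linalg.norm(d));th=np.arctan2(d[1],d[0])-np.pi/2
cen=(a+b)/2-.09*np.array([np.cos(th),np.sin(th),0]);print(th,cen)
t=[cen[0],cen[1],.04];print(plan(t,th+np.pi/2))
E
```

```text
[ 0.6411 -0.2889  0.07  ] [ 0.6072 -0.4227  0.07  ] 0.1380925671223852
-0.2476386054110511 [ 0.5369 -0.3337  0.07  ]
[array([13.7676,  0.0568, -0.0334]), np.float64(0.029840680697988977)]
```

Call:
jog_arm(
  commands=[
    [1, 0, 0, 0, 0],
    [2, 0, 0, 0, 0],
    [2.5, 0, 0, 0, 0],
    [2.5, 0, 0, 0, 0],
    [2.5, 0, 0, 0, 0],
    [2, 0, 0, 0, 0],
    [1.5, 0, 0, 0, 0],
    [1, 0, 0, 0, 0],
  ],
)

```text
time: 7.63
tool_pos: [0.5345, -0.334, 0.0248]
ee_rot: [-0.558, -0.436, 0.558, -0.433]
wrist_force: [-0.8, 0.6, -0.3]
opening: 0.433
```

Call:
jog_arm(
  commands=[
    [0, 0, 0, 0, 0],
    [0, 0, 0, 0, 55],
    [0, 0, 0, 0, 62],
    [0, 0, 0, 0, 62],
    [0, 0, 0, 0, 62],
    [0, 0, 0, 0, 62],
    [0, 0, 0, 0, 62],
    [0, 0, 0, 0, 62],
  ],
)

```text
time: 8.3
tool_pos: [0.5353, -0.3365, 0.0279]
ee_rot: [0.558, 0.434, -0.558, 0.434]
wrist_force: [-0.5, -0.1, 0.1]
opening: 0.62
```

Call:
jog_arm(
  commands=[
    [-1, 0, 0, 0, 62],
    [-2, 0, 0, 0, 62],
    [-2.5, 0, 0, 0, 62],
    [-3, 0, 0, 0, 62],
    [-3, 0, 0, 0, 62],
    [-3, 0, 0, 0, 62],
    [-2, 0, 0, 0, 62],
    [0, 0, 0, 0, 62],
  ],
)

```text
time: 8.97
tool_pos: [0.5378, -0.3378, 0.1989]
ee_rot: [0.56, 0.431, -0.557, 0.437]
wrist_force: [-0.5, -0.4, -0.0]
opening: 0.621
```

```bash
python3 - <<'E'
from h import *
s=bot.sense();print(s["time"],s["tool_pos"],s["wrist_force"],s["opening"])
cv2.imwrite("pics/w5.png",capture("wrist"));cv2.imwrite("pics/t5.png",capture("top"))
E
```

```text
8.9667 [ 0.5378 -0.3378  0.1989] [-0.5168 -0.4267 -0.0252] 0.6205072211683227
```

View pics/w5.png

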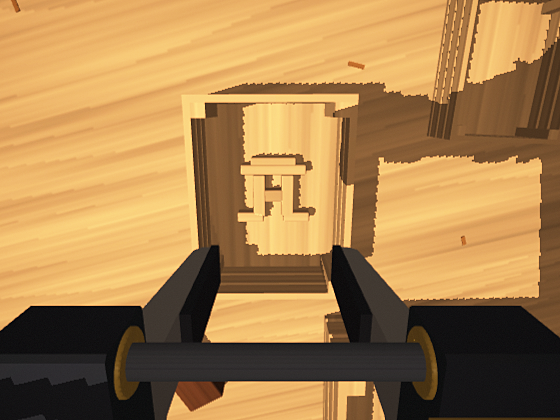

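The wrist view shows the bridge lying flat on the floor of the crate, at about (273,190). The gripper is free of it. Next stop is above the paddle, with the fingers shutting on the way.

```bash
python3 - <<'E'
from h import *
print(plan([.475,.105,.2],np.pi/2-.5), bot.sense()["joint_positions"])
E
```

```text
[array([ -0.6742, -16.7687, -41.2915]), np.float64(14.331820780691364)] [ 0.6103  0.4642 -0.1373  1.6629  0.0724  1.0174 -1.3713]
```

Call:
jog_arm(
  commands=[
    [0, -0.5, -1.2, 0, 40],
    [0, -1.2, -2.8, 0, 20],
    [0, -1.2, -2.8, 0, 0],
    [0, -1.2, -2.8, 0, 0],
    [0, -1.2, -2.8, 0, 0],
    [0, -1.2, -2.8, 0, 0],
    [0, -1.2, -2.8, 0, 0],
    [0, -1.2, -2.8, 0, 0],
  ],
)

```text
time: 9.73
tool_pos: [0.4983, -0.1103, 0.191]
ee_rot: [-0.557, -0.435, 0.559, -0.433]
wrist_force: [1.2, 0.9, -0.5]
opening: 0.066
```

Call:
jog_arm(
  commands=[
    [0, -1.2, -2.8, 0, 0],
    [0, -1.2, -2.8, 0, 0],
    [0, -1.2, -2.8, 0, 0],
    [0, -1.2, -2.8, 0, 0],
    [0, -1.2, -2.8, 0, 0],
    [0, -1.2, -2.8, 0, 0],
    [0, -1.2, -2.8, 0, 0],
    [0, -1.2, -2.8, 0, 0],
  ],
)

```text
time: 10.4
tool_pos: [0.4603, 0.1296, 0.1911]
ee_rot: [-0.557, -0.435, 0.559, -0.434]
wrist_force: [1.4, -0.4, -0.2]
opening: 0.006
```

Call:
jog_arm(
  commands=[
    [0, 0, 0, 5, 0],
    [0, 0, 0, 5, 0],
    [0, 0, 0, 4.3, 0],
    [0, 0, 0, 0, 0],
    [0, 0, 0, 0, 0],
    [0, 0, 0, 0, 0],
    [0, 0, 0, 0, 0],
    [0, 0, 0, 0, 0],
  ],
)

```text
time: 11.07
tool_pos: [0.4625, 0.1279, 0.1923]
ee_rot: [-0.608, -0.361, 0.608, -0.361]
wrist_force: [-0.6, -0.3, 0.2]
opening: 0.006
```

```bash
python3 - <<'E'
from h import *
s=bot.sense();print(s["time"],s["tool_pos"],s["wrist_force"],s["opening"])
c=calibration("wrist");np.savez("w6.npz",**c)
im=capture("wrist");cv2.imwrite("pics/w6.png",im)
E
```

```text
11.0667 [0.4625 0.1279 0.1923] [-0.6035 -0.264   0.1648] 0.005698154626510695
```

View pics/w6.png

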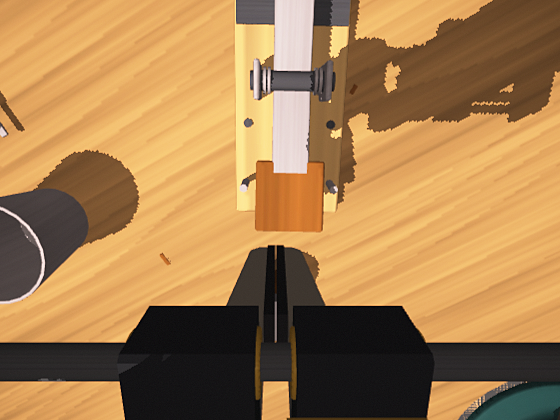

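The wrist view shows the paddle at (256..322, 162..231), the post tops at about (244,184) and (335,187), the cheeks at (258,78) and (328,80), and the shut fingers at (276,250). I'll zoom in on the paddle.

```bash
python3 - <<'E'
from h import *
im=cv2.imread("pics/w6.png")
cv2.imwrite("pics/w6c.png",cv2.resize(im[150:250,225:355],None,fx=5.5,fy=5.5,interpolation=cv2.INTER_CUBIC))
E
```

```text
(no output)
```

View pics/w6c.png

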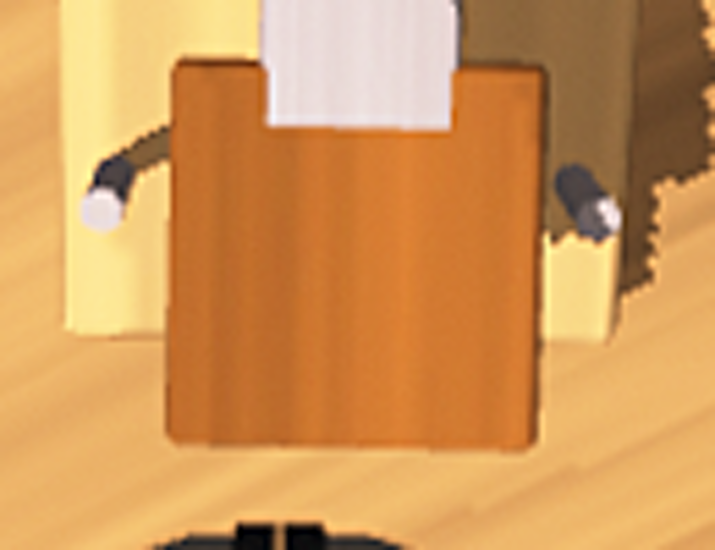

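```bash
python3 - <<'E'
from h import *
c=dict(np.load("w6.npz"))
u=lambda x,y:((x+.5)/5.5-.5+225,(y+.5)/5.5-.5+150)
p1=ray(c,u(103,208),.0495);p2=ray(c,u(604,220),.0495);d=p1-p2
print(p1,p2,np.linalg.norm(d));th=np.arctan2(d[1],d[0])-np.pi/2;print("yaw",th,"mid",(p1+p2)/2)
o=[ray(c,u(168,442),.0813),ray(c,u(532,448),.0813)];i=[ray(c,u(178,62),.0687),ray(c,u(542,68),.0687)]
m=(sum(o)+sum(i))/4;print(o,i,m,np.linalg.norm(o[0]-o[1]),np.linalg.norm(o[0]-i[0]))
d=(i[0]+i[1]-o[0]-o[1]);print("yaw2",np.arctan2(d[1],d[0]))
for t in((p1+p2)/2,m): print(plan([t[0],t[1],.085],th+np.pi/2))
e=[ray(c,(258,78),.068),ray(c,(328,80),.068)];print(e)
E
```

```text
[0.4843 0.1485 0.0495] [0.4443 0.0792 0.0495] 0.08004099132494359
yaw -0.5229721664537501 mid [0.4643 0.1138 0.0495]
[array([0.4538, 0.1519, 0.0813]), array([0.4272, 0.105 , 0.0813])] [array([0.5009, 0.1244, 0.0687]), array([0.4746, 0.0779, 0.0687])] [0.4641 0.1148 0.075 ] 0.053938180133819257 0.05598385595868285
yaw2 -0.5235516109837451
[array([10.7427,  0.8243,  1.1415]), np.float64(1.3662325540408222)]
[array([10.7427,  0.7614,  1.0672]), np.float64(1.3662325540408222)]
[array([0.5555, 0.0928, 0.068 ]), array([0.5288, 0.0467, 0.068 ])]
```

Post spacing comes out at 80.0 mm (80 expected). The paddle centre agrees from two measurements at (0.464,0.114), yaw -0.523. I'll hover just above it, then press slowly.

Call:
jog_arm(
  commands=[
    [1, 0.1, 0.2, 1.4, 0],
    [2, 0.2, 0.3, 0, 0],
    [2, 0.2, 0.3, 0, 0],
    [2, 0.2, 0.3, 0, 0],
    [2, 0.1, 0, 0, 0],
    [1.2, 0, 0, 0, 0],
    [0, 0, 0, 0, 0],
    [0, 0, 0, 0, 0],
  ],
)

```text
time: 11.78
tool_pos: [0.4635, 0.1142, 0.0898]
ee_rot: [-0.612, -0.354, 0.613, -0.353]
wrist_force: [0.2, 0.2, -0.0]
opening: 0.002
```

Call:
jog_arm(
  commands=[
    [0, 0, 0, 0, 0],
    [0, 0, 0, 0, 0],
    [0, 0, 0, 0, 0],
    [0, 0, 0, 0, 0],
    [0, 0, 0, 0, 0],
    [0, 0, 0, 0, 0],
    [0, 0, 0, 0, 0],
    [0, 0, 0, 0, 0],
  ],
)

```text
time: 12.45
tool_pos: [0.4642, 0.1144, 0.0906]
ee_rot: [0.612, 0.353, -0.612, 0.353]
wrist_force: [0.8, -0.1, 0.7]
opening: 0.008
```

```bash
python3 - <<'E'
from h import *
s=bot.sense();print(s["time"],s["tool_pos"],s["wrist_force"],s["opening"])
cv2.imwrite("pics/w7.png",capture("wrist"))
print(plan([.4642,.1143,.0501],-.523+np.pi/2))
E
```

```text
12.45 [0.4642 0.1144 0.0906] [ 0.8004 -0.1242  0.7267] 0.0081490409916101
[array([4.0502, 0.0054, 0.0081]), np.float64(-0.052191300424746546)]
```

View pics/w7.png

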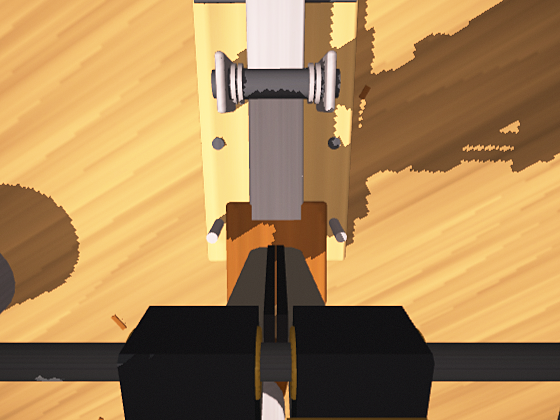

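The fingers are centred over the paddle at (276,250), clear of the steel arm (ends at row 220) and of both posts. Pressing now.

Call:
jog_arm(
  commands=[
    [0.4, 0, 0, 0, 0],
    [0.4, 0, 0, 0, 0],
    [0.3, 0, 0, 0, 0],
    [0.3, 0, 0, 0, 0],
    [0.3, 0, 0, 0, 0],
    [0.3, 0, 0, 0, 0],
    [0.2, 0, 0, 0, 0],
    [0, 0, 0, 0, 0],
  ],
)

```text
time: 13.17
tool_pos: [0.4633, 0.1149, 0.0683]
ee_rot: [-0.612, -0.354, 0.613, -0.353]
wrist_force: [-3.1, 1.7, 6.4]
opening: 0.004
```

Call:
jog_arm(
  commands=[
    [0.2, 0, 0, 0, 0],
    [0.2, 0, 0, 0, 0],
    [0.2, 0, 0, 0, 0],
    [0.2, 0, 0, 0, 0],
    [0.2, 0, 0, 0, 0],
    [0.2, 0, 0, 0, 0],
    [0.1, 0, 0, 0, 0],
    [0, 0, 0, 0, 0],
  ],
)

```text
time: 13.83
tool_pos: [0.4629, 0.1152, 0.0556]
ee_rot: [-0.612, -0.354, 0.613, -0.353]
wrist_force: [-6.0, 0.9, 9.6]
opening: 0.002
```

```bash
python3 - <<'E'
from h import *
s=bot.sense();print(s["time"],s["tool_pos"],s["wrist_force"],s["opening"])
print(plan([.4642,.1143,.0501],-.523+np.pi/2))
E
```

```text
13.8333 [0.4629 0.1152 0.0556] [-6.0296  0.8738  9.5748] 0.0017526770742759138
[array([0.5485, 0.1638, 0.0118]), np.float64(-0.0020008258035632805)]
```

Call:
jog_arm(
  commands=[
    [0.2, 0.03, 0, 0, 0],
    [0.15, 0.03, 0, 0, 0],
    [0.1, 0, 0, 0, 0],
    [0.1, 0, 0, 0, 0],
    [0, 0, 0, 0, 0],
    [0, 0, 0, 0, 0],
    [0, 0, 0, 0, 0],
    [0, 0, 0, 0, 0],
  ],
)

```text
time: 14.5
tool_pos: [0.463, 0.1152, 0.0504]
ee_rot: [-0.611, -0.354, 0.613, -0.353]
wrist_force: [-6.6, 1.2, 11.5]
opening: 0.007
```

```bash
python3 - <<'E'
from h import *
s=bot.sense();print(s["time"],s["tool_pos"],s["wrist_force"],s["opening"])
c=calibration("wrist");np.savez("w8.npz",**c)
cv2.imwrite("pics/w8.png",capture("wrist"))
im=capture("scene");cv2.imwrite("pics/s8.png",im)
cv2.imwrite("pics/s8c.png",cv2.resize(im[150:280,290:400],None,fx=4.6,fy=4.6,interpolation=cv2.INTER_CUBIC))
E
```

```text
14.5 [0.463  0.1152 0.0504] [-6.5858  1.1995 11.5181] 0.0068213687177113794
```

View pics/w8.png

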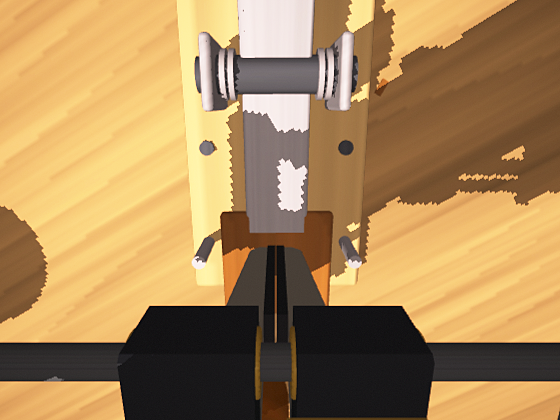

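View pics/s8c.png

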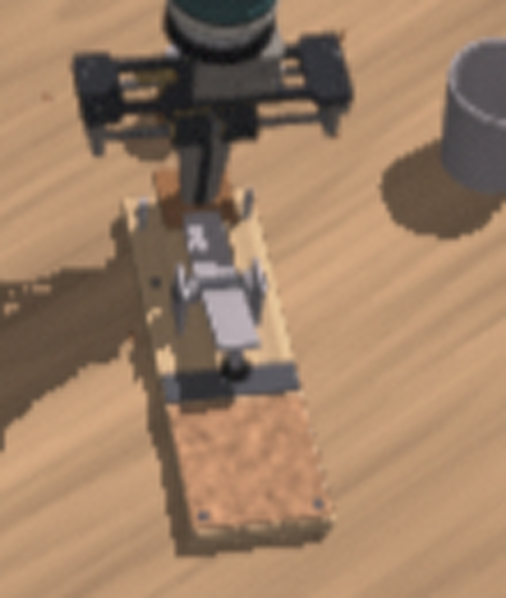

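```bash
python3 - <<'E'
from h import *
c=dict(np.load("w8.npz"))
im=cv2.imread("pics/w8.png")
cv2.imwrite("pics/w8c.png",cv2.resize(im[195:285,180:370],None,fx=4.2,fy=4.2,interpolation=cv2.INTER_CUBIC))
yaw=-.523;ex=np.array([np.cos(yaw),np.sin(yaw),0]);ey=np.array([-ex[1],ex[0],0]);ez=np.array([0,0,1.])
O=np.array([.4642,.1143,0])+.12*ex
def P(x,y,z): return proj(c,O+x*ex+y*ey+z*ez)
print("posts",P(-.12,.04,.0495),P(-.12,-.04,.0495))
for th in(.20,.24,.28,.32):
    out=[]
    for y in(.028,-.028):
        # paddle frame at rest: centre (-.09,+.02), inner edge dir slope: inner lower
        x0=-.09+.029*np.cos(.22);z0=.02-.029*np.sin(.22)
        x=x0*np.cos(th)-z0*np.sin(th); z=x0*np.sin(th)+z0*np.cos(th)
        out.append(P(-.03+x,y,.055+z))
    xc=-.09*np.cos(th)-.02*np.sin(th);zc=-.09*np.sin(th)+.02*np.cos(th)
    print(th,*out,"centre z",.055+zc,xc)
E
```

```text
posts [197.853 262.982] [355.9255 262.9757]
0.2 [217.2943 216.1575] [336.925  216.1834] centre z 0.05672109178526932 -0.09217937862161298
0.24 [218.104  214.5846] [336.0443 214.6112] centre z 0.053033523118598484 -0.09217447026522535
0.28 [218.8815 212.8555] [335.1986 212.8829] centre z 0.04934910039544518 -0.09202210241925166
0.32 [219.6275 210.9785] [334.3873 211.0066] centre z 0.045673717906198216 -0.09172251883974203
```

View pics/w8c.png

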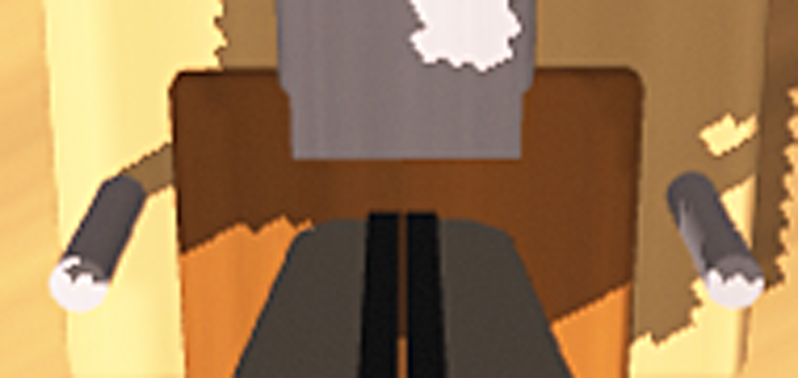

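Call:
jog_arm(
  commands=[
    [0.03, 0, 0, 0, 0],
    [0, 0, 0, 0, 0],
    [0, 0, 0, 0, 0],
    [0, 0, 0, 0, 0],
    [0, 0, 0, 0, 0],
    [0, 0, 0, 0, 0],
    [0, 0, 0, 0, 0],
    [0, 0, 0, 0, 0],
  ],
)

```text
time: 15.27
tool_pos: [0.4631, 0.1151, 0.0501]
ee_rot: [-0.611, -0.354, 0.613, -0.353]
wrist_force: [-6.2, 1.9, 12.4]
opening: -0.0
```

```bash
python3 - <<'E'
from h import *
s=bot.sense();print(s["time"],s["tool_pos"],s["wrist_force"],np.abs(s["joint_vel"]).max())
cv2.imwrite("pics/t9.png",capture("top"))
s=bot.sense();print(s["time"],s["tool_pos"],s["wrist_force"])
E
```

```text
15.2667 [0.4631 0.1151 0.0501] [-6.1697  1.9307 12.3713] 0.0021834087446031356
15.3167 [0.4631 0.1151 0.0501] [-5.4793  2.255  12.8952]
```

View pics/t9.png

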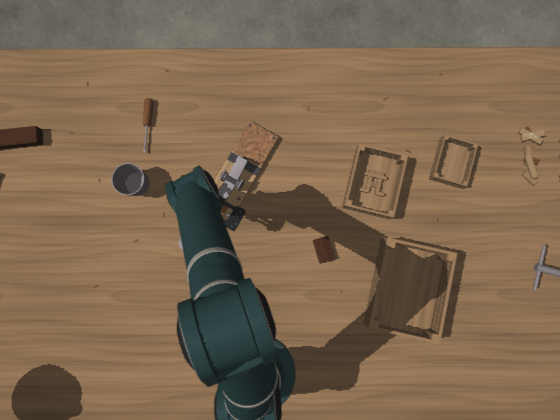

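The top view shows the bridge in crate A at (375,185). The tin (128,180), screwdriver (147,125) and offcut (324,249) have not moved. The arm partly hides the jar at (182,243), so I'll check it in the scene picture.

```bash
python3 - <<'E'
import cv2,numpy as np
a=cv2.imread("pics/scene0.png");b=cv2.imread("pics/s8.png")
s=np.s_[140:280,280:460]
cv2.imwrite("pics/cmp.png",cv2.resize(np.hstack([a[s],b[s]]),None,fx=2.2,fy=2.2))
a=cv2.imread("pics/top0.png");b=cv2.imread("pics/t9.png");s=np.s_[225:260,165:215]
cv2.imwrite("pics/cmp2.png",cv2.resize(np.hstack([a[s],b[s]]),None,fx=6,fy=6))
E
```

```text
(no output)
```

View pics/cmp.png

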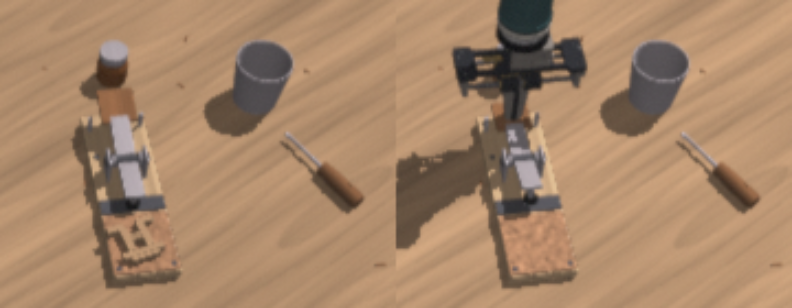

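View pics/cmp2.png

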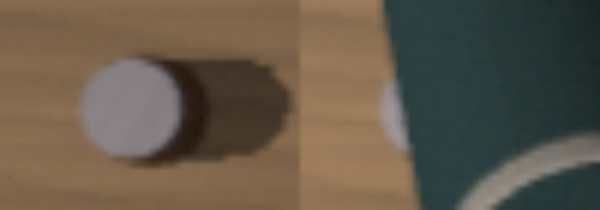

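The jar's left edge is where it was (column 80 before, 380-300=80 now, in the enlarged crops), so it hasn't moved. The paddle is at the right height, steady, with about 12 N on it. Handing in.

```bash
python3 -c "
from bench import bot
print(bot.close_job()); s=bot.sense(); print(s['time'],s['tool_pos'],s['wrist_force'])"
```

```text
the job is handed in; nothing more can be done
None
the job is handed in; nothing more can be done
```

I gripped the bridge by its legs, lifted it off the cork bed and released it just above the floor of the 180 x 140 mm crate. Then I pressed the paddle with shut fingers and handed the job in at about 15.3 s, still holding it down.

**Last checks:**
- **Bridge:** the top view shows it inside the right crate, and the wrist view after release showed it lying flat.
- **Paddle:** the fingertips are steady at 50.1 mm, the height worked out for the face level with the post tops. They carry 12–13 N upward, against the 12 N expected there. The wrist picture, taken 0.3 mm of travel earlier, gives an angle of about 0.28–0.29 rad.
- **Other things:** the tin, screwdriver and offcut look unmoved. The arm hides most of the jar at the end, but its visible edge is where it was.

**Disagreements:** the top and wrist cameras differed by about 4–5 mm on the clamp and bridge, and by more (about 8 mm) on the crate. I used the closer wrist views. A sideways force of about 6 N remains on the tool from friction on the paddle.

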